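# Roll the six-sided die bar to the called face and set it against the stop

## Task

Roll the six-sided aluminium bar over its long edges towards the stop, pushing it and never lifting it off the bed, until the coloured face that matches the token in the white pocket in the middle of the stop is on top. Then, with that face still up, slide the bar square against the stop along its whole length, press it home firmly but without ramming it (about 20 N), and leave it lying there. Do not disturb the carton, the jar or the wrench.

Things in the scene. Friction and masses are not known exactly. Their poses are not given: they have to be found in the camera images.
- bed: Fixed grey painted steel plate, 270 x 300 x 8 mm, its top 8 mm above the table, on which the bar lies. Own x axis points towards the stop, y along it, z up. Origin on the table plane, directly below the stop's origin; the plate reaches from x = -230 to +40 mm and 150 mm either way in y. Position and yaw vary.
- stop: Fixed upright aluminium block on the plate's far side: 36 mm thick (x), 270 mm long (y), 40 mm high. Origin at the foot of its front face, midway along it, on the plate's top (8 mm above the table). Own x points into the stop, square to its face (block: x = 0 to 36 mm), y along it, z up. Moves with the plate. Friction under the bar takes some of a push.
- job_pocket (a point): Centre of the white rectangle (34 x 46 mm) in the middle of the top of the stop block, 18 mm behind the stop face, 48 mm above the table. The token lying here calls the face to be set up. The other two tokens lie parked on black discs, 65 mm to either side.
- token_green: Green disc, 28 mm across, 6 mm thick, fixed on top of the stop block; origin at the centre of its underside. One of the three tokens is in the white pocket, which one changes.
- token_orange: Orange disc, as token_green.
- token_red: Red disc, as token_green.
- bar: Loose regular hexagonal aluminium bar, 50 mm across flats, sides 28.9 mm wide, 110 mm long, about 0.5 kg (varies). Origin at its centre (25 mm above the plate); own y along the bar. Starts bare face up, own x roughly towards the stop (0.2 rad), centre 135-165 mm from the stop face. Pushed low and level it slides; pushed up and forward about its far lower edge it tips, falling over past 30 degrees.
- face_green (a point): Centre of the bar's green face (17 x 96 mm green strip, green dots on the bar's ends beside it); own z axis points out of the face. At the start it is the upper sloping face on the side away from the stop: one roll towards the stop (28.9 mm of travel) brings it on top.
- face_orange (a point): Centre of the bar's orange face, marked likewise; own z axis points out of it. At the start it is the lower sloping face on the side away from the stop: two rolls towards the stop bring it on top.
- face_red (a point): Centre of the bar's red face, marked likewise; own z axis points out of it. At the start it is underneath: three rolls towards the stop bring it on top.
- carton: Bystander: open cardboard tray, 130 x 110 x 50 mm, left of the bed (+y); origin at the centre of its underside.
- jar: Bystander: white jar with a blue cap, 56 mm across, 85 mm high, left of the bed on the robot's side; origin at the centre of its underside.
- wrench: Bystander: flat wrench 160 mm long, lying right of the bed (-y); origin near its middle, on its underside.
There are look-alikes about, which are no part of the job. There is more than one size of the bar; the job needs the middle-sized.

How it is judged:
On the way, in this order (a step that is already met when the one before it is completed fails the run):
1. the bar has been rolled over one edge towards the stop and rests on the next face, green on top (angle between face_green's own z axis and vertical below 0.105 rad and angular speed of bar below 0.5 rad/s), for 0.1 s.
2. with the called face on top, the bar is pressed against the stop with at least 7 N (((horizontal distance between token_green and job_pocket below 0.012 m and angle between face_green's own z axis and vertical below 0.105 rad) or (horizontal distance between token_orange and job_pocket below 0.012 m and angle between face_orange's own z axis and vertical below 0.105 rad) or (horizontal distance between token_red and job_pocket below 0.012 m and angle between face_red's own z axis and vertical below 0.105 rad)) and contact force between bar and stop above 7 N), for 0.2 s.
At the end, for the whole second after the job is handed in: The bar lies at rest on the bed with the face of the called colour on top (within 6 degrees), its nearest edge within about 3.5 mm of the stop face, square to it within 2.6 degrees, its whole length in front of the stop (((horizontal distance between token_green and job_pocket below 0.012 m and angle between face_green's own z axis and vertical below 0.105 rad) or (horizontal distance between token_orange and job_pocket below 0.012 m and angle between face_orange's own z axis and vertical below 0.105 rad) or (horizontal distance between token_red and job_pocket below 0.012 m and angle between face_red's own z axis and vertical below 0.105 rad)) and x of bar in the frame of stop between -0.0325 and -0.0265 m and y of bar in the frame of stop between -0.082 and 0.082 m and z of bar in the frame of stop below 0.028 m and angle between the y axis of bar and the y axis of bed, either way round below 0.045 rad and linear speed of bar below 0.01 m/s); the robot touches nothing.
It fails at once if the bar is lifted clear of the bed (its centre over 49 mm above the plate; rolling raises it to 29 mm) (z of bar in the frame of stop above 0.049 m).
It fails at once if the bar is rammed against the stop with more than 60 N (contact force between bar and stop above 60 N).
It fails at once if the carton is moved by more than 15 mm (distance of carton from where it was at the start of the episode above 0.015 m).
It fails at once if the jar is moved by more than 15 mm (distance of jar from where it was at the start of the episode above 0.015 m).
It fails at once if the wrench is moved by more than 15 mm (distance of wrench from where it was at the start of the episode above 0.015 m).
It also fails if it takes over 48 s, if anything falls off the work surface, if the arm or the gripper's body presses on something with over 40 N, if the wrist force passes 120 N, or if a joint passes its speed limit or range.

## Robot

A 7-joint arm with a two-finger parallel gripper is mounted at the origin on the work surface. World frame = base frame: x ahead of the robot, y to its left, z up, the work surface at z = 0. Lengths are in m, angles in rad, forces in N, time in s.
With the tool pointing down it reaches from about 0.35 to 0.9 m from the base axis. Payload 19.9 kg.
Tool frame: the origin (TCP) lies between the finger pads; the fingertips stand 19 mm ahead of it and the grasp point (between the pads) is the TCP; z points along the fingers, y is the line along which they close (so a half turn about z gives the same grasp; the last joint's range is limited). The gripper opens to 94 mm and grips with 3 to 60 N. Pads are 16 mm wide; open, the fingers measure 119 mm over their backs; the gripper's body (75 mm by 177 mm) begins 78 mm behind the grasp point.
Start: joints at [-1.28, 0.417, -0.01, 1.614, 0.005, 1.111, -0.053], TCP at [0.204, 0.591, 0.2] pointing down, gripper open.
Joint ranges: [-2.81, 2.81], [-0.39, 2.02], [-1.27, 1.25], [0.06, 2.57], [-1.19, 4.33], [0.19, 2], [-2.82, 2.82]. Speed limits (rad/s): [1.89, 1.89, 2.39, 2.39, 3.01, 3.01, 3.01].

## Interface

Orientations are given as a 3x3 rotation matrix whose columns are the frame's x, y, z axes.
In Python, from rig import robot gives the robot as it stands. Calls block until the motion is done:
- robot.move_ptp(position, orientation): joint-space move of the TCP to a pose.
- robot.move_linear(position, velocity=0.15, frame=None, threshold=None): straight line of the TCP; frame=None keeps the orientation; velocity is the mean speed in m/s. With threshold (N) it stops when the force on the tool has changed by that much, and returns True; else False.
- robot.goto_joints(angles): joint-space move.
- robot.gripper_to(opening): finger opening in m; the grip force is fixed at half the most; returns when the fingers have stopped.
- robot.pause(seconds).
- robot.ik(position, orientation): joint angles nearest the present ones, or None.
- robot.get_state(): the state.
- robot.grab_frame(name): name is "scene" or "top"; returns the picture (400x640x3 uint8, red, green, blue); there is no depth.
- robot.camera_info(name): a dict with "fx", "fy", "cx", "cy" (pixels), "rvec" (rotation vector, rad) and "tvec" (3), from world to camera coordinates, as OpenCV has them. Camera axes: x right, y down, z forward; pixel columns grow to the right and rows downward; lengths in m; the calibration is good to about 2 mm. A picture is of the moment at which its call begins. camera_info takes no time and is no camera call.
A pose or a line that the arm cannot do raises robot.PlanningError and nothing moves.
- robot.sign_off(): hands the job in; it is judged then, once.
The state is a dict: "time": time; "qpos": joint angles; "joint_vel": joint speeds; "effort": joint torques, N m; "ee_pos": TCP position; "tool_rot": TCP orientation; "force": force on the tool from outside, world axes, zero at the start; "moment": the same for the moment, N m; "opening": finger opening in m; "grasp_force": force on a finger pad.
Only numpy, scipy, OpenCV 4.12 (cv2) and the standard library are available. Lean on these libraries where they do the work, as an engineer would, in place of code of your own. Each camera call takes 0.05 s, during which the arm holds its last target. There are 200 camera calls.

## Working session

There is one attempt and no reset: what is moved stays moved. The work goes in short steps, each a Python script; the robot and the scene stay as the last script left them, time stands still between calls to the robot, and variables do not carry over. Pictures are saved under pics/ and viewed, at most 10 in all, crops included, and the job is handed in when it is done.

```bash
mkdir -p pics; ls; python3 - <<'E'
from rig import robot
import cv2
for n in("top","scene"):
    cv2.imwrite(f"pics/{n}0.png",robot.grab_frame(n)[:,:,::-1]); print(n,robot.camera_info(n))
s=robot.get_state();print(s["time"],s["ee_pos"],s["tool_rot"],s["opening"])
E
```

```text
pics
top {'fx': 476.7262091462408, 'fy': 476.7262091462408, 'cx': 320.1281943041863, 'cy': 196.86041857622513, 'rvec': array([ 2.1617023 , -2.14410116,  0.14816115]), 'tvec': array([0.03348715, 0.5032165 , 1.08215261])}
scene {'fx': 374.66276903753965, 'fy': 374.66276903753965, 'cx': 323.3133538145007, 'cy': 195.80042074610597, 'rvec': array([ 1.79691249,  1.99915775, -0.62751907]), 'tvec': array([-0.0033172 , -0.38648912,  1.09172203])}
0.1 [0.20347666 0.59058494 0.19969239] [[-9.45479660e-01  3.25681044e-01 -2.63717847e-04]
 [ 3.25681135e-01  9.45479051e-01 -1.07824503e-03]
 [-1.01824266e-04 -1.10534667e-03 -9.99999384e-01]] 0.09399822662076238
```

View pics/top0.png

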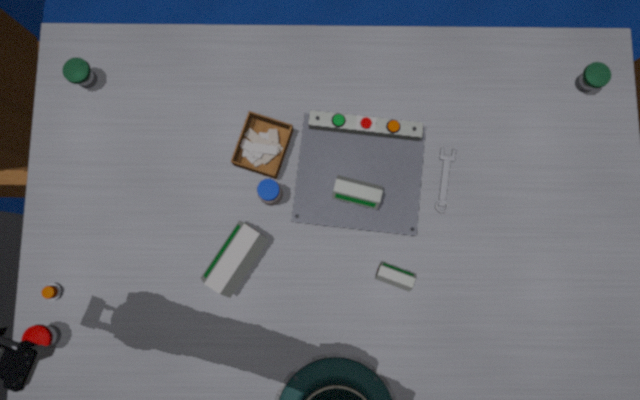

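View pics/scene0.png

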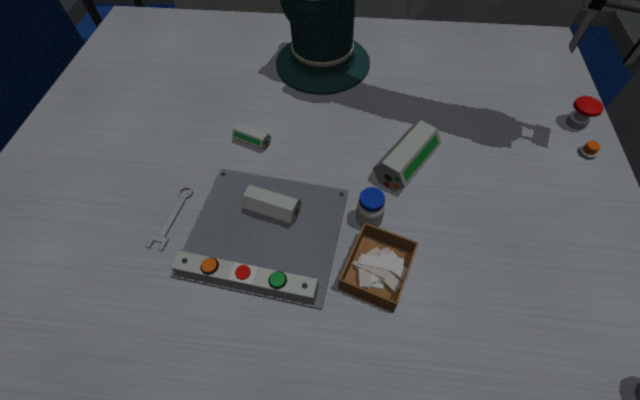

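Red is in the white pocket (top image 366,123), so three rolls are needed. The job bar lies on the bed with its green strip at about (356,200). Green and orange are parked at (338,120) and (393,126). I'll measure from the colour blobs.

```bash
cat > h.py <<'E'
import numpy as np, cv2
from rig import robot
def ray(n,px,z):
    c=robot.camera_info(n); R=cv2.Rodrigues(c["rvec"])[0]; C=-R.T@c["tvec"]
    d=R.T@np.array([(px[0]-c["cx"])/c["fx"],(px[1]-c["cy"])/c["fy"],1]); return C+d*(z-C[2])/d[2]
HUE={"red":((172,180),(0,6)),"orange":((8,22),),"green":((45,90),)}
def blob(img,col,box):
    x0,y0,x1,y1=box; h=cv2.cvtColor(img,cv2.COLOR_RGB2HSV)[y0:y1,x0:x1].astype(int)
    m=np.zeros(h.shape[:2],bool)
    for a,b in HUE[col]: m|=(h[...,0]>=a)&(h[...,0]<=b)
    m&=(h[...,1]>120)&(h[...,2]>50)
    n,l,s,_=cv2.connectedComponentsWithStats(m.astype(np.uint8))
    if n<2: return None
    k=1+np.argmax(s[1:,4]); p=np.argwhere(l==k)[:,::-1]+[x0,y0]
    return p.astype(float)
def stop(img):
    P={c:ray("top",blob(img,c,(305,105,428,140)).mean(0),.053) for c in HUE}
    g,o=P["green"],P["orange"]; v=(g-o)[:2]; L=np.hypot(*v); y=v/L; x=np.array([y[1],-y[0]])
    return P,L,P["red"][:2]-.018*x,np.arctan2(x[1],x[0])
def strip(img,col,box=(300,135,425,235),z=.0455,off=.02165):
    p=blob(img,col,box); w=np.array([ray("top",q,z)[:2] for q in p]); c=w.mean(0)
    _,_,V=np.linalg.svd(w-c); y=V[0]*np.sign(V[0][1]); x=np.array([y[1],-y[0]])
    ext=np.ptp((w-c)@V.T,axis=0)
    return c+off*x,np.arctan2(x[1],x[0]),ext,len(p)
def rel(S,a,p):
    R=np.array([[np.cos(a),np.sin(a)],[-np.sin(a),np.cos(a)]]); return R@(p-S)
E
python3 - <<'E'
from h import *
img=robot.grab_frame("top")
P,L,S,a=stop(img); print(P,L,"stop",S,a)
c,b,e,n=strip(img,"green"); print("bar",c,b,e,n,"rel",rel(S,a,c),b-a)
E=img[150:225,315:400]; cv2.imwrite("pics/crop.png",cv2.resize(E,None,fx=7,fy=7,interpolation=2)[:,:,::-1])
# IK feasibility of tilted tool
for th in (30,45,55):
    t=np.radians(th);x=np.array([np.cos(b),np.sin(b),0]);Z=np.array([0,0,1.])
    for s in(1,-1):
        z=np.sin(t)*x-np.cos(t)*Z; y=s*np.array([-x[1],x[0],0]); R=np.c_[np.cross(y,z),y,z]
        print(th,s,[robot.ik(np.r_[c+o*x[:2],.03],R) for o in(-.06,.1)])
E
```

```text
{'red': array([ 0.67764971, -0.06786828,  0.053     ]), 'orange': array([ 0.67022362, -0.13226614,  0.053     ]), 'green': array([ 0.68369106, -0.00330203,  0.053     ])} 0.12966539864892385 stop [ 0.65974707 -0.06599875] -0.10405070371425014
bar [ 0.51571022 -0.04836772] -0.24049722194724182 [0.09079675 0.00798274] 129 rel [-0.14508905  0.00257557] -0.1364465182329917
30 1 [array([ 0.1833677 ,  0.30664906, -0.33206972,  2.5226117 ,  2.1332526 ,
        0.32155653, -0.86641381]), array([ 0.31909122,  0.49322901, -0.36862771,  2.17158043,  1.64927202,
        0.27356681, -0.211956  ])]
30 -1 [array([ 0.05168244,  0.29654839, -0.19032207,  2.52663141,  2.21006139,
        0.28920985,  2.18384262]), None]
45 1 [None, array([ 0.19634183,  0.54226832, -0.26482607,  2.33397154,  2.59541243,
        0.57851567, -1.19714414])]
45 -1 [None, array([ 0.60000609,  0.65691083, -0.72710238,  2.32201316,  2.39562057,
        0.72404644,  2.31613065])]
55 1 [None, array([-0.18734517,  0.64566402,  0.12839195,  2.41573636,  2.85071281,
        0.85636833, -1.63159422])]
55 -1 [None, array([ 0.75130176,  0.89863845, -0.91080086,  2.38856264,  2.60186988,
        1.11106833,  2.33908014])]
```

View pics/crop.png

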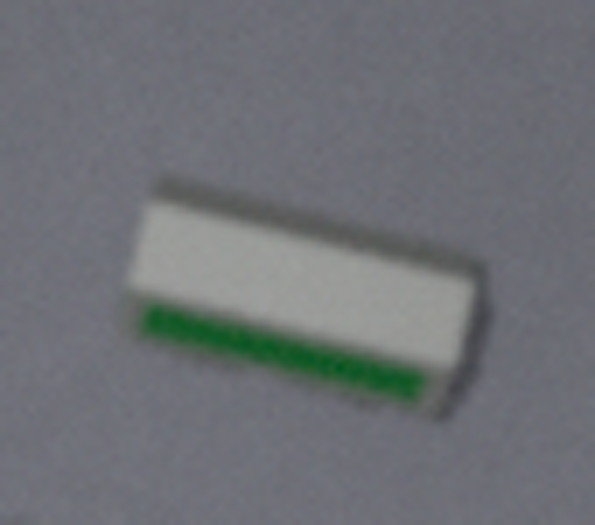

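```bash
cat >> h.py <<'E'
PL=.008; TH=np.radians(30)
def tool(yaw,th):
    x=np.array([np.cos(yaw),np.sin(yaw),0]); y=np.array([-x[1],x[0],0]); z=np.sin(th)*x-np.cos(th)*np.array([0,0,1.])
    return x,np.c_[np.cross(y,z),y,z]
def tcp(c,yaw,u,w,th=TH):
    """TCP putting the tip's upper front corner at (u ahead of bar centre, w above plate)"""
    x,R=tool(yaw,th); Z=np.array([0,0,1.])
    tip=np.r_[c,PL]+x*(u-.008*np.cos(th))+Z*(w-.008*np.sin(th)); return tip-.019*R[:,2],R
def roll(c,yaw,w=.0135,gap=.008,end=42):
    u0=-(.01443+w*np.tan(np.pi/6))          # on the lower sloping face
    p,R=tcp(c,yaw,u0-gap,w); robot.move_linear(p,.08,R)
    r=np.array([u0-.01443,w])
    p,_=tcp(c,yaw,u0,w); robot.move_linear(p,.04,R); print("touch",robot.get_state()["force"])
    for k in np.arange(7,end+1,7):
        t=np.radians(k); q=np.array([r[0]*np.cos(t)+r[1]*np.sin(t),-r[0]*np.sin(t)+r[1]*np.cos(t)])
        p,_=tcp(c,yaw,q[0]+.01443,q[1]); robot.move_linear(p,.04,R); print(k,robot.get_state()["force"].round(1))
E
python3 - <<'E'
from h import *
img=robot.grab_frame("top"); P,L,S,a=stop(img); c,b,e,n=strip(img,"green")
np.savez("s.npz",S=S,a=a)
u0=-.0222
for u,w in((-.0302,.0135),(-.04,.05),(-.06,.1)):
    print(u,robot.ik(*tcp(c,b,u,w)))
robot.gripper_to(.07)
p,R=tcp(c,b,-.045,.10); robot.move_ptp(p,R)
try: robot.move_linear(tcp(c,b,-.034,.0135)[0],.12,R)
except robot.PlanningError as x: print(x); raise
roll(c,b)
img=robot.grab_frame("top"); cv2.imwrite("pics/r1.png",cv2.resize(img[90:290,220:470],None,fx=3,fy=3)[:,:,::-1])
print(robot.get_state()["time"]); print(strip(img,"orange"))
E
```

```text
-0.0302 [-1.47535814e-03  2.95713721e-01 -1.18794018e-01  2.49909936e+00
  2.19103081e+00  2.54659755e-01 -9.32336606e-01]
-0.04 [ 0.22689111  0.184392   -0.36951002  2.4977121   1.6801904   0.24620318
 -0.41326917]
-0.06 [-0.76585222 -0.03361441  0.61705237  2.52830363  0.96177818  0.25610293
  0.29033583]
the arm cannot follow that straight line within its joint rangesTraceback (most recent call last):
  File "<stdin>", line 9, in <module>
rig.PlanningError: the arm cannot follow that straight line within its joint ranges
```

```bash
cat >> h.py <<'E'
def approach(c,yaw,th,w=.0135):
    p,R=tcp(c,yaw,-.036,.075,th); robot.move_ptp(p,R)
    p,R=tcp(c,yaw,-.031,w,th); robot.move_linear(p,.1,R)
E
python3 - <<'E'
from h import *
img=robot.grab_frame("top"); c,b,e,n=strip(img,"green"); print(c,b,n)
if n<110: c,b=np.array([.51571,-.04837]),-.2405
for th in (30,27,24,20,16):
    try: approach(c,b,np.radians(th)); print("ok",th); break
    except robot.PlanningError as x: print(th,x,robot.get_state()["qpos"].round(2))
s=robot.get_state();print(s["time"],s["qpos"].round(2),s["ee_pos"],s["force"])
E
```

```text
[ 0.5158131  -0.04840864] -0.24503779109913304 129
ok 30
5.2833 [ 0.11  0.3  -0.24  2.5   2.11  0.28 -0.85] [ 0.46996771 -0.03678472  0.03428383] [-0.29916081  0.33117925  0.06881087]
```

```bash
python3 - <<'E'
from h import *
c,b=np.array([.5158,-.0484]),-.243
roll(c,b)
img=robot.grab_frame("top"); cv2.imwrite("pics/r1.png",cv2.resize(img[90:290,220:470],None,fx=3,fy=3)[:,:,::-1])
print(robot.get_state()["time"]); print(strip(img,"orange"))
E
```

```text
touch [-0.58794185 -0.46130409 -0.41278158]
7 [0.1 0.1 0. ]
14 [-0.  -0.4 -0.6]
21 [ 0.2 -0.3  0. ]
28 [-0.5 -0.7  0.1]
35 [-0.3 -0.1 -0.8]
42 [ 0.  -0.2 -0.2]
7.5333
(array([0.46133922, 0.01507553]), np.float64(-0.2600772699547258), array([0.02117336, 0.00910374]), 33)
```

View pics/r1.png

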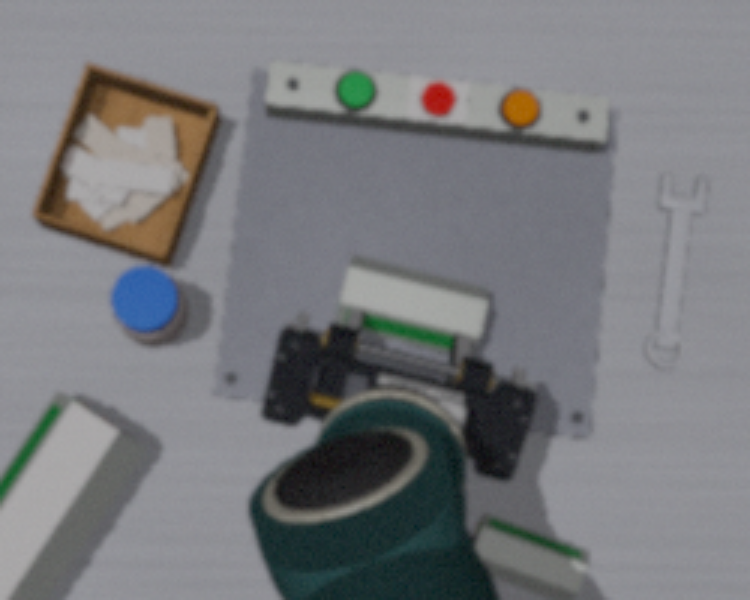

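```bash
python3 - <<'E'
from h import *
s=robot.get_state();print(s["time"],s["ee_pos"],s["tool_rot"].round(3),s["opening"],s["force"])
x,R=tool(-.243,TH); d=s["ee_pos"]-np.r_[.5158,-.0484,PL]; print("TCP in bar frame",d@x,d@R[:,1],d[2])
i=robot.grab_frame("scene"); cv2.imwrite("pics/s1.png",cv2.resize(i[120:320,150:400],None,fx=3,fy=3,interpolation=2)[:,:,::-1])
E
```

```text
7.5333 [ 0.49594027 -0.04352636  0.05483914] [[-0.841  0.241  0.485]
 [ 0.208  0.971 -0.12 ]
 [-0.5   -0.    -0.866]] 0.0702053586484571 [-0.02213838  0.08598823 -0.68894218]
TCP in bar frame -0.02044893196772245 -4.810370527873235e-05 0.04683914401152077
```

View pics/s1.png

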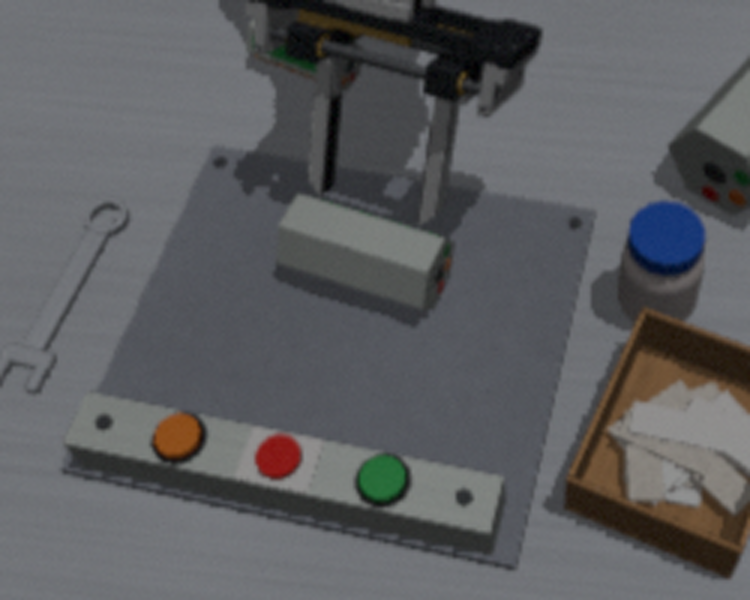

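```bash
python3 - <<'E'
from h import *
s=robot.get_state(); T=s["ee_pos"];R=s["tool_rot"]
for n in("top","scene"):
    c=robot.camera_info(n);K=np.array([[c["fx"],0,c["cx"]],[0,c["fy"],c["cy"]],[0,0,1]])
    P=np.array([T+R@[0,k,.019] for k in(-.041,.041)])
    q=cv2.projectPoints(P,c["rvec"],c["tvec"],K,None)[0][:,0]
    print(n,q.round(1),"crop",((q-([220,90] if n=="top" else [150,120]))*3).round(0))
img=robot.grab_frame("top"); g=img[150:222,320:395].astype(int); m=(g.min(2)>140)
print(g.min(2)[::6,::6])
n,l,st,ce=cv2.connectedComponentsWithStats(m.astype(np.uint8));k=1+np.argmax(st[1:,4]);p=np.argwhere(l==k)[:,::-1]+[320,150]
r=cv2.minAreaRect(p.astype(np.float32));print(st[k],r,[ray("top",v,.058)[:2].round(4) for v in cv2.boxPoints(r)],ray("top",r[0],.058))
E
```

```text
top [[373.  200.3]
 [338.9 191.6]] crop [[459. 331.]
 [357. 305.]]
scene [[255.2 192.6]
 [290.9 203.6]] crop [[315. 218.]
 [423. 251.]]
[[116 116 118 117 116 119 114 116 115 115 113 116 116]
 [118 118 121 119 119 118 119 114 114 117 113 113 111]
 [119 120 119 116 118 117 117 115 120 117 114 117 114]
 [119 120 123 121 121 120 118 116 118 116 119 115 114]
 [119 123 122 120 121 120 116 117 115 117 115 113 115]
 [120 121 121 159 130 103  99 114 117 116 116 114 114]
 [122 121 123 163 167 165 164 157 129  95  98 116 117]
 [122 122 117 129 161 164 163 165 164 162 158 116 115]
 [101 120  57  90  25  23  75 130 160 161 142 115 118]
 [ 37  36  22  48  69 118 101  72  18  99  81 117 116]
 [ 26  28  25  35  64  74  90  83 100  45  51 118 116]
 [ 24  33  31  72  35 109  72  46  63  41  26  69  98]]
[ 14  29  48  23 581] ((357.32354736328125, 190.2058868408203), (47.77951431274414, 12.369316101074219), 14.03624439239502) [array([0.5148, 0.009 ]), array([0.5428, 0.0023]), array([ 0.5167, -0.1042]), array([ 0.4889, -0.0971])] [ 0.51578542 -0.04758357  0.058     ]
```

```bash
python3 - <<'E'
from h import *
x,R=tool(-.243,TH)
for px in((257.4,184),(293.3,194)):
    for z in(.02,.035,.05,.07): 
        d=ray("scene",px,z)-np.r_[.5158,-.048,PL]; print(px,z,(d@x).round(4),(d@R[:,1]).round(4))
print("bar top from scene",ray("scene",(270.7,197.7),.058))
a=cv2.resize(robot.grab_frame("scene")[165:225,225:315],None,fx=8,fy=8,interpolation=2); cv2.imwrite("pics/s2.png",a[:,:,::-1])
E
```

```text
(257.4, 184) 0.02 -0.0438 -0.0555
(257.4, 184) 0.035 -0.0348 -0.0484
(257.4, 184) 0.05 -0.0258 -0.0414
(257.4, 184) 0.07 -0.0138 -0.0319
(293.3, 194) 0.02 -0.0458 0.0296
(293.3, 194) 0.035 -0.0368 0.0348
(293.3, 194) 0.05 -0.0278 0.0399
(293.3, 194) 0.07 -0.0157 0.0468
bar top from scene [ 0.51737809 -0.04531347  0.058     ]
```

View pics/s2.png

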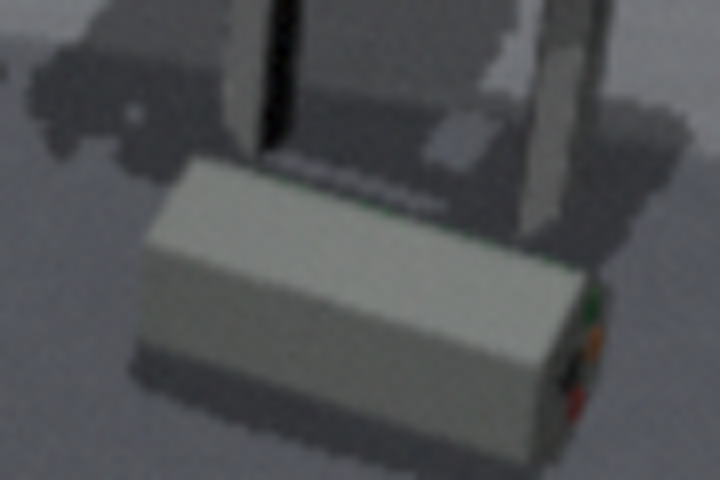

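```bash
python3 - <<'E'
from h import *
s=robot.get_state(); T=s["ee_pos"];R=s["tool_rot"]; print(T, s["time"]); out=[]
for n,(x0,y0) in(("top",(310,160)),("scene",(225,125))):
    c=robot.camera_info(n);K=np.array([[c["fx"],0,c["cx"]],[0,c["fy"],c["cy"]],[0,0,1]])
    f=4; im=cv2.resize(robot.grab_frame(n)[y0:y0+100,x0:x0+95],None,fx=f,fy=f,interpolation=2).copy()
    im=cv2.convertScaleAbs(im,alpha=1.5)
    for yy in(-.035,.035):
        for xx in(-.008,.008):
            P=np.array([T+R@[xx,yy,k] for k in(-.06,0,.019)])
            q=((cv2.projectPoints(P,c["rvec"],c["tvec"],K,None)[0][:,0]-[x0,y0]+.5)*f).astype(int)
            cv2.polylines(im,[q.reshape(-1,1,2)],False,(255,0,255) if xx>0 else (0,255,255),1)
            cv2.circle(im,tuple(int(v) for v in q[2]),3,(255,0,0),-1)
    out.append(im)
cv2.imwrite("pics/ov.png",np.hstack(out)[:,:,::-1])
E
```

```text
[ 0.4959256  -0.04348393  0.0548282 ] 7.6833
```

View pics/ov.png

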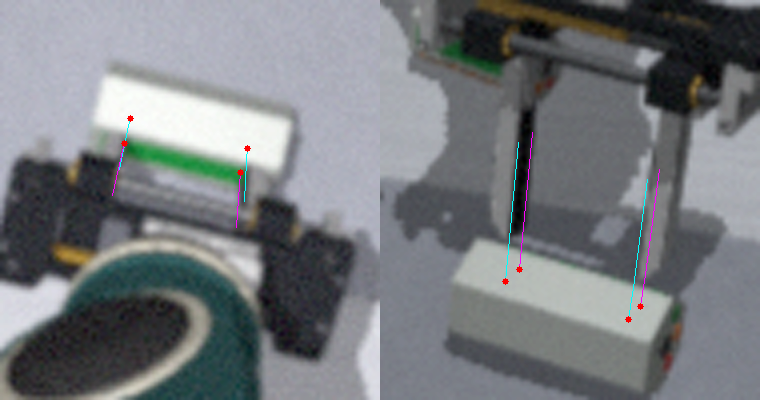

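The overlay suggests the tips end short of the reported 19 mm. I'll check by lowering onto the plate until contact.

```bash
python3 - <<'E'
from h import *
x,R=tool(-.243,TH); T=robot.get_state()["ee_pos"]
def tr(p,v,t=None):
    r=robot.move_linear(p,v,None,t); s=robot.get_state(); d=s["ee_pos"]-np.r_[.5158,-.0484,PL]
    print(r,"bar frame x,z",(d@x).round(4),d[2].round(4),s["force"].round(1),s["time"]); return s
p=T-.026*x+[0,0,.012]
tr(p,.1)
q=p.copy(); q[2]=PL+.019*.866+.0045
tr(q,.06,4)
q[2]-=.006; tr(q,.02,4)
E
```

```text
False bar frame x,z -0.0459 0.0592 [ 0.7 -0.3  0.4] 8.2167
False bar frame x,z -0.0461 0.021 [-0.   0.4  0.3] 9.0
False bar frame x,z -0.0464 0.0148 [ 0.2 -0.4  0.2] 9.45
```

```bash
python3 - <<'E'
from h import *
x,R=tool(-.243,TH); T=robot.get_state()["ee_pos"]
for dz in (-.018,):
    r=robot.move_linear(T+[0,0,dz],.02,None,3); s=robot.get_state(); d=s["ee_pos"]-np.r_[.5158,-.0484,PL]
    print(r,(d@x).round(4),d[2].round(4),s["force"].round(1),s["time"],s["opening"])
i=robot.grab_frame("scene"); cv2.imwrite("pics/s3.png",cv2.resize(cv2.convertScaleAbs(i[115:235,200:340],alpha=1.5),None,fx=5,fy=5,interpolation=2)[:,:,::-1])
E
```

```text
True -0.0464 -0.0006 [-1.2  0.6  5.8] 10.175 0.06983592487248132
```

View pics/s3.png

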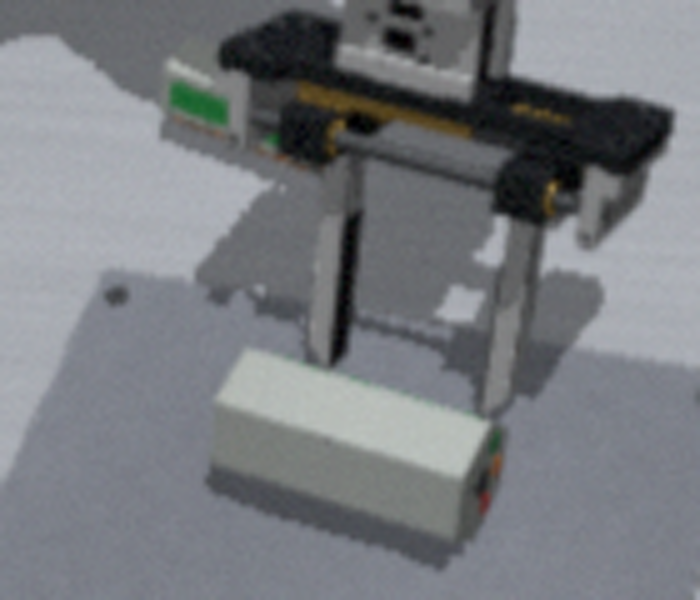

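```bash
sed -i 's/tip-.019\*R/tip-LT*R/; s/^PL=.008;/PL=.008; LT=-.0045;/' h.py; python3 - <<'E'
from h import *
c,b=np.array([.5158,-.0484]),-.243; x,R=tool(b,TH)
s=robot.get_state(); p0,_=tcp(c,b,-.0222,.0125)
T=s["ee_pos"].copy(); T[2]=p0[2]; robot.move_linear(T,.05); print("expect TCP x",(p0-np.r_[c,0])@x, "start",(T-np.r_[c,0])@x, robot.get_state()["force"],s["moment"])
r=robot.move_linear(T+x*((p0-T)@x+.012),.02,None,1.6)
s=robot.get_state(); print(r,(s["ee_pos"]-np.r_[c,0])@x,s["ee_pos"][2],s["force"],s["time"])
print(strip(robot.grab_frame("top"),"green"))
E
```

```text
expect TCP x -0.026878203230275493 start -0.046419844951752366 [ 0.16329218 -0.44340976  0.00163765] [0.05510577 0.0580569  0.00865135]
True -0.027414638607782794 0.012392741750505996 [-0.35848969 -0.11135269  0.46066497] 11.4417
(array([ 0.51615829, -0.0486252 ]), np.float64(-0.2388930290567637), array([0.09079502, 0.0073908 ]), 128)
```

The contact came within 0.5 mm of the corrected tool length, so I'll roll.

```bash
cat >> h.py <<'E'
def roll2(c,yaw,col,w=.0125):
    "from contact; then step back and measure next colour strip"
    roll(c,yaw,w,gap=.001); x=tool(yaw,TH)[0]
    robot.pause(.15)
    robot.move_linear(robot.get_state()["ee_pos"]-.02*x,.1)
    img=robot.grab_frame("top"); r=strip(img,col) if col!="red3" else strip(img,"red",z=.058,off=0)
    print(robot.get_state()["time"],r); return img,r
E
python3 - <<'E'
from h import *
d=np.load("s.npz")
img,r=roll2(np.array([.5161,-.0486]),-.241,"orange"); print(rel(d["S"],d["a"],r[0]),r[1]-d["a"])
cv2.imwrite("pics/r2.png",cv2.resize(img[90:290,220:470],None,fx=3,fy=3)[:,:,::-1])
E
```

```text
touch [-2.24802049 -0.05989661 -0.28044   ]
7 [-3.7  0.4 -0.1]
14 [-2.2 -0.7  0.2]
21 [-0.8 -0.5  0.1]
28 [-0.1 -0.1  0.3]
35 [ 0.7  0.1 -0.2]
42 [-0.2 -0.5 -0.2]
14.1417 (array([ 0.54484008, -0.05495057]), np.float64(-0.2416300419580395), array([0.09333593, 0.00986008]), 177)
[-0.11543148 -0.00114298] -0.1361043604257123
```

View pics/r2.png

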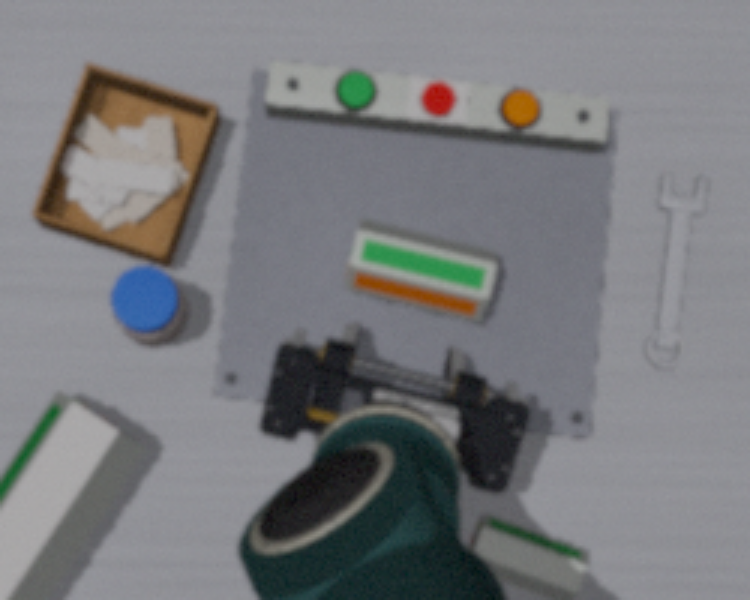

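```bash
sed -i 's/gap=.001)/gap=.008)/' h.py; python3 - <<'E'
from h import *
d=np.load("s.npz"); S,a=d["S"],d["a"]
img,r=roll2(np.array([.54484,-.05495]),-.2416,"red"); q=rel(S,a,r[0]); print(q,r[1]-a)
if r[3]>120 and abs(q[0]+.0866)<.006:
    img,r=roll2(r[0],r[1],"red3"); print(rel(S,a,r[0]),r[1]-a)
cv2.imwrite("pics/r3.png",cv2.resize(img[90:290,220:470],None,fx=3,fy=3)[:,:,::-1])
E
```

```text
touch [-0.75614707  0.54208473  0.58100552]
7 [-3.   0.1 -0.5]
14 [-3.2 -0.1 -0.4]
21 [-1.3  0.4 -0.6]
28 [0.  1.2 0. ]
35 [-0.9 -0.3  0.1]
42 [ 0.5  0.3 -0.3]
17.1917 (array([ 0.57397964, -0.06283467]), np.float64(-0.23958591927340353), array([0.09373631, 0.01032394]), 168)
[-0.08562358 -0.00591395] -0.13406023774107634
touch [-0.74491937 -0.0631454   0.02791076]
7 [-2.4  0.8 -1. ]
14 [-3.3  0.1 -0.1]
21 [-1.5  0.1 -0.7]
28 [-0.4  0.3  0. ]
35 [ 0.4  0.1 -0.4]
42 [-0.5 -0.2 -0.8]
20.25 (array([ 0.60350537, -0.06982931]), np.float64(-0.23861037669374446), array([0.09266663, 0.01446419]), 244)
[-0.05552534 -0.00975974] -0.13308469516141727
```

View pics/r3.png

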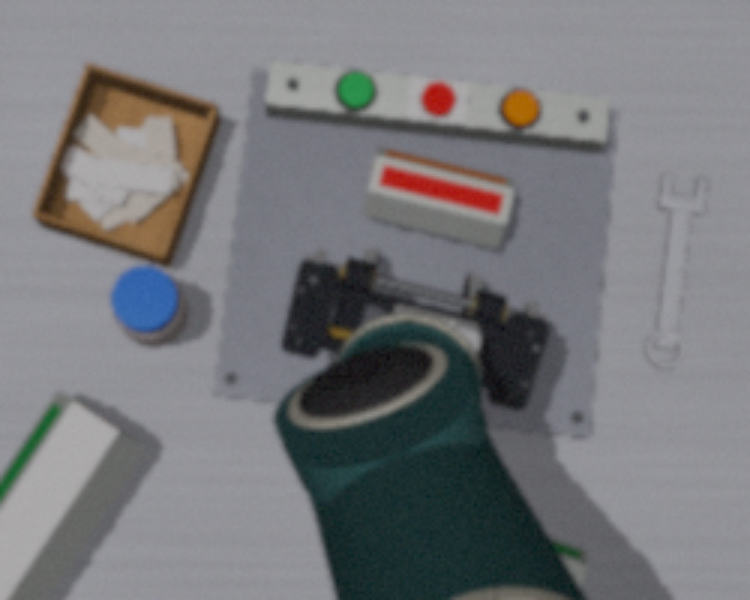

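```bash
python3 - <<'E'
from h import *
d=np.load("s.npz"); S,a=d["S"],float(d["a"]); x,R=tool(a,0.); y=R[:,1]
P=lambda u,w: tcp(S-.0098*y[:2],a,u,w,0.)[0]
robot.move_linear(P(-.112,.035),.08,R); robot.move_linear(P(-.108,.009),.08)
f0=robot.get_state()["force"]
def go(u,v,t):
    r=robot.move_linear(P(u,.009),v,None,t); s=robot.get_state()
    f=-(s["force"]-f0)@x; u=(s["ee_pos"]-np.r_[S,0])@x+.008
    print(r,"u",u.round(4),"F",f.round(1),s["time"]); return r,u,f
r,u,f=go(-.068,.03,12)
print(strip(robot.grab_frame("top"),"red",z=.058,off=0))
if not r: r,u,f=go(-.045,.012,12)
E
```

```text
Traceback (most recent call last):
rig.PlanningError: the arm cannot follow that straight line within its joint ranges
```

```bash
cat > go.py <<'E'
from h import *
d=np.load("s.npz"); S,a=d["S"],float(d["a"]); x,R=tool(a,0.); y=R[:,1]
P=lambda u,w: tcp(S-.0098*y[:2],a,u,w,0.)[0]
def go(u,v,t):
    r=robot.move_linear(P(u,.009),v,None,t); s=robot.get_state()
    f=-(s["force"])@x; u=(s["ee_pos"]-np.r_[S,0])@x+.008
    print(r,"u",u.round(4),"F",f.round(1),s["time"]); return r,u,f
E
python3 - <<'E'
from go import *
p=robot.get_state()["ee_pos"]; robot.move_linear(p+[0,0,.045],.12)
robot.move_ptp(P(-.112,.07),R); robot.move_linear(P(-.108,.009),.08)
s=robot.get_state(); print(s["qpos"].round(2),s["force"],s["time"])
r,u,f=go(-.068,.03,12)
print(strip(robot.grab_frame("top"),"red",z=.058,off=0))
if not r: r,u,f=go(-.045,.012,12)
E
```

```text
[ 0.52  0.61 -0.58  1.92  0.48  0.75  1.13] [-0.05812307  0.31736158 -0.52332922] 22.9667
False u -0.068 F 2.8 24.45Traceback (most recent call last):
  File "<stdin>", line 6, in <module>
  File "h.py", line 21, in strip
    p=blob(img,col,box); w=np.array([ray("top",q,z)[:2] for q in p]); c=w.mean(0)
                                                                 ^
TypeError: 'NoneType' object is not iterable
```

```bash
python3 - <<'E'
from go import *
i=robot.grab_frame("scene")
c=robot.camera_info("scene");K=np.array([[c["fx"],0,c["cx"]],[0,c["fy"],c["cy"]],[0,0,1]])
q=cv2.projectPoints(np.r_[S+(-.039)*x[:2]-.0098*y[:2],.058][None],c["rvec"],c["tvec"],K,None)[0].ravel().astype(int)
p=blob(i,"red",(q[0]-45,q[1]-16,q[0]+45,q[1]+8)); print(q,None if p is None else (len(p),p.min(0),p.max(0)))
if p is not None and len(p)>60:
    w=np.array([ray("scene",v,.058)[:2] for v in p]);m=w.mean(0);V=np.linalg.svd(w-m)[2][0];V=V*np.sign(V[1])
    print("rel",rel(S,a,m),"yaw",np.arctan2(-V[0],V[1])-a)
    r,u,f=go(-.045,.012,12)
E
```

```text
[246 241] (371, array([225., 235.]), array([274., 248.]))
rel [-0.03888909 -0.00544299] yaw 0.015246084994642667
True u -0.0584 F -0.1 25.575
```

```bash
python3 - <<'E'
from go import *
u=(robot.get_state()["ee_pos"]-np.r_[S,0])@x+.008; f=0
for k in range(10):
    r,u2,f=go(u+.0006*(k+1),.005,18)
    robot.pause(.1); f=-robot.get_state()["force"]@x; print("settled",f)
    if f>14: break
robot.pause(.4); print(robot.get_state()["force"],robot.get_state()["time"])
E
```

```text
False u -0.0583 F 5.4 26.0833
settled 5.303367554174985
False u -0.0582 F 8.1 26.45
settled 8.343362427338262
False u -0.0581 F 11.6 26.8167
settled 11.442104613413571
False u -0.058 F 14.8 27.1833
settled 15.032922279963108
[-15.36085406   1.12435276   2.67513604] 27.6833
```

```bash
python3 - <<'E'
from go import *
for t in(-.0554,-.0548): go(t,.005,15)
robot.pause(.4); print(robot.get_state()["force"])
p=robot.get_state()["ee_pos"]
robot.move_linear(p-.03*x,.05); robot.move_linear(P(-.13,.12),.15)
i=robot.grab_frame("top"); r=strip(i,"red",z=.058,off=0); print(robot.get_state()["time"],r,rel(S,a,r[0]),r[1]-a)
E
```

```text
False u -0.058 F 19.4 27.9583
False u -0.0579 F 23.5 28.225
[-22.84494634   1.63359985  10.14438104]Traceback (most recent call last):
  File "<stdin>", line 6, in <module>
  File "h.py", line 21, in strip
    p=blob(img,col,box); w=np.array([ray("top",q,z)[:2] for q in p]); c=w.mean(0)
                                                                 ^
TypeError: 'NoneType' object is not iterable
```

```bash
python3 - <<'E'
from go import *
for n,bx in (("top",(330,131,400,200)),("scene",None)):
    i=robot.grab_frame(n); c=robot.camera_info(n);K=np.array([[c["fx"],0,c["cx"]],[0,c["fy"],c["cy"]],[0,0,1]])
    q=cv2.projectPoints(np.r_[S-.0289*x[:2]-.0098*y[:2],.058][None],c["rvec"],c["tvec"],K,None)[0].ravel().astype(int)
    p=blob(i,"red",bx or (q[0]-45,q[1]-16,q[0]+45,q[1]+8)); print(n,q)
    if p is None: print("none"); continue
    w=np.array([ray(n,v,.058)[:2] for v in p]);m=w.mean(0);V=np.linalg.svd(w-m)[2][0];V=V*np.sign(V[1])
    print(len(p),p.min(0),p.max(0),"rel",rel(S,a,m),"yaw",np.arctan2(-V[0],V[1])-a)
s=robot.get_state(); print(s["time"],s["ee_pos"])
E
```

```text
top [367 141]
none
scene [244 246]
387 [223. 239.] [272. 253.] rel [-0.02910046 -0.005639  ] yaw 0.010485439203965607
30.525 [ 0.52128553 -0.06104514  0.12267762]
```

```bash
python3 -c "
from rig import robot
print(robot.sign_off())"
```

```text
the job is handed in; nothing more can be done
None
```

The job is handed in: after three rolls the bar lies red face up, about 29.1 mm from stop face to bar centre and square to within about 0.01 rad (both from the scene camera only, as the top camera did not find the strip), after a press of about 23 N at the tool.

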